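Offer the fruit dish to the guest

TASK

Offer the clementine to the guest at the laid place across the table: take the fruit dish by its wooden handle bar, lift it clear of the table, then turn it about a quarter turn in the air, so that the bar lies parallel to the placemat's long edges and the guest can reach in under the handle. Keep the dish level all the while so that the clementine stays in the middle, do not touch the fruit or the laid place, and leave the tumbler, bowl and pot where they stand. Finish still holding the dish, steady and level, centred over the dinner plate with its foot about 10 cm above the table top.

Things in the scene. Friction and masses are not known exactly. Their poses are not given: they have to be found in the camera images.
- dish: loose cream-green stoneware dish, about 0.4 kg, 182 mm across, rim 37 mm high, foot 86 mm across, with a rigid overhead handle: brass rods rise from the rim at y = +92 and -92 mm to a wooden bar. Origin: centre of the foot's underside; z up, y along the bar. Inside it is a shallow cone, 10 mm above the underside at its centre, rising 10 degrees outwards to radius 50 mm, then 24 degrees
- dish_grip (a point): centre of the dish's wooden handle bar, straight above the dish's centre and 136 mm above its underside; the bar is 90 mm long (this point's y), 20 mm wide (x) with flat sides and 22 mm high (z). The fruit's top lies about 58 mm below the bar's underside. The dish is the same after half a turn: either way round is right
- clementine_center (a point): the centre of the clementine, an orange ball 56 mm in diameter, about 0.09 kg, lying loose in the middle of the dish, its centre about 38 mm above the underside of the dish's foot and its top 66 mm
- clementine: the same clementine; its origin is a point of its skin that turns as it rolls, so use the centre point
- plate_center (a point): the centre of the dinner plate of the laid place, level with the plate's rim, 24 mm above the table. z up; y runs along the long edges of the placemat (parallel to its 400 mm side), x along its short edges towards the guest
- place: the laid place, fixed to the table: straw-coloured placemat 400 mm (y) by 290 mm (x), 3 mm thick, with a grey dinner plate 240 mm across at its centre, rim 24 mm above the table, and a knife and fork lying at y = +150 and -150 mm. Origin: centre of the mat at table height
- tumbler: bystander: a loose greenish glass tumbler 68 mm across, 95 mm high, standing on the placemat near its robot-side corner; origin at the centre of its underside
- bowl: bystander: a loose grey bowl 112 mm across, 52 mm high, about 175 mm from the dish's centre, beyond the dish as seen from the robot; origin at the centre of its underside
- pot: bystander: a loose black lidded iron pot 124 mm across, 100 mm high with its lid's knob, about 180 mm from the dish's centre on the robot's side; origin at the centre of its underside
Mind the look-alikes: they are no part of the job. Of the things like the clementine, leave any that is blue or purple; of the rest the smaller one is meant.

How it is judged:
On the way, in this order (a step that is already met when the one before it is completed fails the run):
1. the dish is lifted clear of the table, still unturned, with the clementine in its middle (height (world z) of dish above 0.025 m and horizontal distance between clementine_center and dish below 0.02 m and angle between the y axis of dish and the y axis of plate_center, either way round above 0.7 rad), for 0.1 s.
2. the dish has been turned in the air until its handle bar is parallel to the placemat's long edges, with the clementine in its middle (height (world z) of dish above 0.04 m and angle between the y axis of dish and the y axis of plate_center, either way round below 0.14 rad and horizontal distance between clementine_center and dish below 0.02 m), for 0.2 s.
At the end, for the whole second after the job is handed in: The fingers hold the dish at rest, its centre within 30 mm of the plate's centre, its underside 65 to 135 mm above the table, its handle bar parallel to the placemat's long edges within 8 degrees, tilted less than 4 degrees, and the clementine at rest in it within 15 mm of its centre (horizontal distance between dish and plate_center below 0.03 m and height (world z) of dish between 0.065 and 0.135 m and angle between the y axis of dish and the y axis of plate_center, either way round below 0.14 rad and angle between dish's own z axis and vertical below 0.07 rad and horizontal distance between clementine_center and dish below 0.015 m and z of clementine_center in the frame of dish below 0.045 m and linear speed of dish below 0.03 m/s and angular speed of dish below 0.15 rad/s and linear speed of clementine below 0.05 m/s and contact force between the fingers and dish above 1 N); the arm keeps its last pose, push and grip.
It fails at once if the clementine rolls more than 30 mm from the middle of the dish (horizontal distance between clementine_center and dish above 0.03 m).
It fails at once if the dish is tilted by more than 10 degrees (angle between dish's own z axis and vertical above 0.175 rad).
It fails at once if the robot touches the clementine (contact force between any of the fingers, the arm and clementine above 0.5 N).
It fails at once if the dish or the robot touches the laid place (contact force between any of dish, the arm, the fingers and place above 0.5 N).
It fails at once if the tumbler, bowl or pot is shifted by more than 15 mm or tipped (distance of any of tumbler, bowl, pot from where it was at the start of the episode above 0.015 m or angle between any of tumbler, bowl, pot's own z axis and vertical above 0.3 rad).
It also fails if it takes over 54 s, if anything falls off the work surface, if the arm or the gripper's body presses on something with over 40 N, if the wrist force passes 120 N, or if a joint passes its speed limit or range.

ROBOT

A 7-joint arm with a two-finger parallel gripper is mounted at the origin on the work surface. World frame = base frame: x ahead of the robot, y to its left, z up, the work surface at z = 0. Lengths are in m, angles in rad, forces in N, time in s.
With the tool pointing down it reaches from about 0.4 to 0.85 m from the base axis. Payload 10.4 kg.
Tool frame: the origin (TCP) lies on the centre line of the jaws, within the pads' length; the fingertips stand 8 mm ahead of it and the grasp point (between the pads) lies 11 mm behind it (r.finger_overhang is the distance from the TCP to the fingertips, in m); z points along the fingers, y is the line along which they close (so a half turn about z gives the same grasp; the last joint's range is limited). The gripper opens to 87 mm and grips with 3 to 60 N. Pads are 19 mm wide; open, the fingers measure 117 mm over their backs; the gripper's body (75 mm by 190 mm) begins 51 mm behind the grasp point.
Start: joints at [1.267, 0.332, -0.065, 1.46, 0.022, 1.35, -0.088], TCP at [0.173, -0.601, 0.231] pointing down, gripper open.
Joint ranges: [-2.6, 2.6], [-0.5, 2.12], [-1.47, 1.34], [0.16, 2.42], [-1.27, 4.41], [0.06, 2.06], [-2.6, 2.6]. Speed limits (rad/s): [2.22, 2.22, 2.79, 2.79, 3.14, 3.14, 3.14].

INTERFACE

Orientations are given as a unit quaternion [x, y, z, w].
In Python, from bench import r, vision gives the robot as it stands.
- The arm moves only by the tool drive_tool, never from a script. Its argument "series" is a list of rows, each a list of 2 entries, a list of its own where there are three numbers: the shift along the world's x, y, z in cm, then the turn about the world's z in degrees. A call has exactly 10 rows; each row shifts and turns the commanded pose from where the row before left it; what a row does not reach is not made up. A row lasts 1/8 s, in which the tool goes at most 62.5 mm and 10.7 degrees, less where a joint would pass 70% of its speed; a pose out of reach is approached as far as the arm can. A call with a gripper value outside its range is refused whole. "hand" is the closure, from 0 (fully open) to 1 (shut), set as the call begins (left out, the last holds). The fingers move at their own pace and stop on an object; "newtons" is the grip in N (left out, the last holds). Time passes only in rows, so rows that do not move let the fingers close, or fill a call up. It gives the time, the measured TCP pose, the force, the opening and the grip force at its end, in the units of the state.
- r.read_state(): the state, without advancing time (a new reading comes with each control period).
- vision.camera(name): name is "scene" or "side" or "wrist"; returns a dict with "color" (480x640x3 uint8, red, green, blue), "intrinsics" (3x3 intrinsics, pixels), "R" (3x3) and "t" (3): a world point X has camera coordinates R X + t; the wrist camera has in their place "mount" (4x4, takes a point from camera to tool coordinates, whose origin is the TCP and whose axes are the flange's). Camera axes: x right, y down, z forward; pixel columns grow to the right and rows downward; lengths in m; the calibration is good to about 2 mm. A picture is of the moment at which its call begins: read the wrist's pose just before it. There is no depth.
- r.close_job(): hands the job in; it is judged then, once.
The state is a dict: "time": time; "joint_positions": joint angles; "joint_vel": joint speeds; "joint_torque": joint torques, N m; "ee_pos": TCP position; "eef_rot": TCP orientation; "ft_force": force on the tool from outside, world axes, zero at the start; "torque": the same for the moment, N m; "width": finger opening in m; "grip_force": force on a finger pad.
Only numpy, scipy, OpenCV 4.12 (cv2) and the standard library are available. Lean on these libraries where they do the work, as an engineer would, in place of code of your own. Each camera call takes 0.05 s, during which the arm holds its last target. There are 200 camera calls.

## Working session

There is one attempt and no reset: what is moved stays moved. The work goes in short steps, Python scripts to look and compute and a tool call to move; the robot and the scene stay as the last step left them, time stands still between calls to the robot, and variables do not carry over. Pictures are saved under pics/ and viewed, at most 10 in all, crops included, and the job is handed in when it is done.

Besides the shell and the picture viewer there is one more tool, called after ">>>" as name([rows], argument=value, ...), one row to a line, values as JSON. drive_tool: Moves the arm, as the interface text tells. Its arguments: {"type":"object","properties":{"series":{"type":"array"},"hand":{"type":"number"},"newtons":{"type":"number"}},"required":["series"]}

```bash
mkdir -p pics; python3 - <<'E'
from bench import r, vision
import cv2, json, numpy as np
s=r.read_state(); print({k:np.round(s[k],3).tolist() for k in s})
print(r.finger_overhang)
C={}
for n in("scene","side"):
    c=vision.camera(n); cv2.imwrite(f"pics/{n}0.png",c["color"][:,:,::-1])
    C[n]={k:np.array(c[k]).tolist() for k in("intrinsics","R","t")}
    print(n,np.round(c["intrinsics"],1).tolist(), (-np.array(c["R"]).T@np.array(c["t"])).round(3))
json.dump(C,open("cams.json","w"))
E
```

```text
{'time': 0.0, 'joint_positions': [1.267, 0.333, -0.065, 1.461, 0.022, 1.35, -0.088], 'joint_vel': [0.001, -0.0, -0.0, 0.001, -0.0, 0.001, 0.0], 'joint_torque': [-0.001, -62.326, 0.024, -38.99, -0.061, 0.04, 0.0], 'ee_pos': [0.173, -0.6, 0.23], 'eef_rot': [0.99, 0.14, -0.0, -0.001], 'ft_force': [-0.725, -0.589, -0.052], 'torque': [0.015, 0.042, -0.007], 'grip_force': 0.0, 'width': 0.087}
0.008
scene [[537.5, 0.0, 322.9], [0.0, 537.5, 234.9], [0.0, 0.0, 1.0]] [ 1.25  -0.144  0.922]
side [[519.7, 0.0, 313.1], [0.0, 519.7, 240.4], [0.0, 0.0, 1.0]] [0.425 0.829 0.937]
```

View pics/scene0.png

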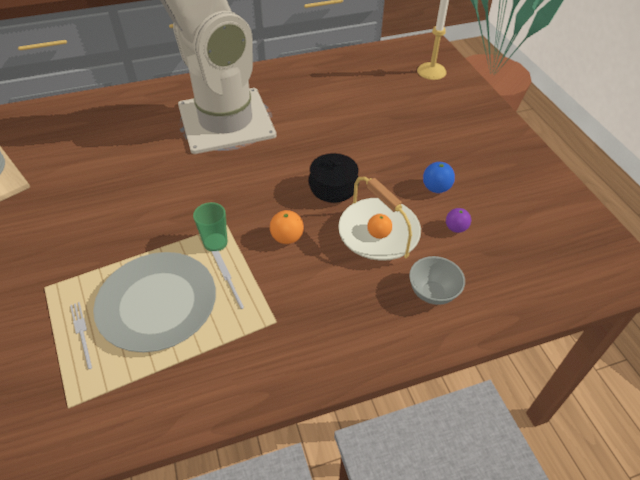

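View pics/side0.png

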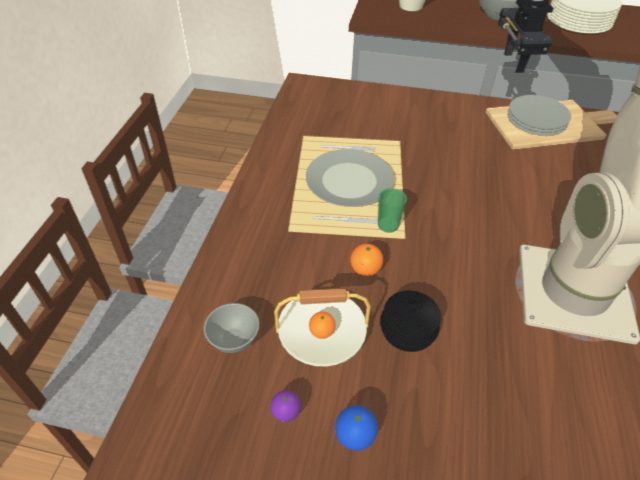

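Scene view: there are two orange balls. The one at (380,226) lies in the dish and is smaller, and the one at (286,227) lies on the table and is larger. The blue (438,177) and purple (458,220) balls are excluded. The smaller orange in the dish fits the description; in the side view it is at (322,325). The bar is near (384,194) in scene and (323,297) in side. I'll confirm in an enlarged crop.

```bash
python3 - <<'E'
import cv2, numpy as np
a=cv2.imread("pics/scene0.png");b=cv2.imread("pics/side0.png")
f=lambda im,x,y,w,h:cv2.resize(im[y:y+h,x:x+w],(400,300),interpolation=cv2.INTER_CUBIC)
# 4x dish crops (100x75), 2.0x place crops
t=np.hstack([f(a,325,170,100,75),f(b,273,280,100,75)])
u=np.hstack([f(a,40,225,240,180),f(b,280,125,140,105)])
cv2.imwrite("pics/crop1.png",np.vstack([t,u]))
E
```

```text
(no output)
```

View pics/crop1.png

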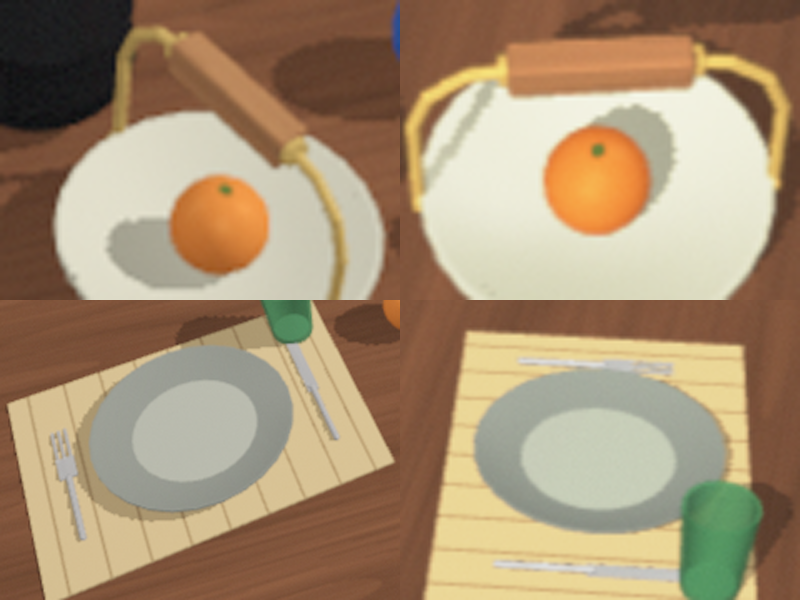

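The crop confirms the small orange in the dish as the clementine: scene (380,226), side (322,325). Bar ends are at scene (371.5,182.5) and (397.5,207.5), and side (299.8,297) and (346.5,295.5). Plate rim extents are also read off it. Next I triangulate.

```bash
cat > h.py <<'E'
import json, numpy as np, cv2
from scipy.optimize import least_squares
C={n:{k:np.array(v) for k,v in c.items()} for n,c in json.load(open("cams.json")).items()}
def proj(n,X):
    c=C[n]; p=(np.atleast_2d(X)@c["R"].T+c["t"].reshape(3))@c["intrinsics"].T; return p[:,:2]/p[:,2:]
def tri(a,b):
    s=least_squares(lambda X:np.r_[proj("scene",X)[0]-a,proj("side",X)[0]-b],[.5,0,.1]); return s.x,np.abs(s.fun).max()
def plane(n,uv,z):
    c=C[n]; d=c["R"].T@np.linalg.inv(c["intrinsics"])@np.r_[uv,1]; o=-c["R"].T@c["t"].reshape(3); return o+d*(z-o[2])/d[2]
E
python3 - <<'E'
from h import *
P=lambda *a:print(*[np.round(x,4) for x in a])
e1=tri((371.5,182.5),(346.5,295.5));e2=tri((397.5,207.5),(299.8,297))
P(*e1);P(*e2);d=e2[0]-e1[0];P("bar",(e1[0]+e2[0])/2,np.linalg.norm(d),np.degrees(np.arctan2(d[1],d[0])))
P("clem",*tri((380,226),(322.2,325)))
th=np.linspace(0,2*np.pi,200)
circ=lambda c:np.c_[c[0]+.12*np.cos(th),c[1]+.12*np.sin(th),0*th+.024]
bb=lambda q:np.r_[q.min(0),q.max(0)]
S=lambda x,y:np.r_[x*.6+40,(y-300)*.6+225]; D=lambda x,y:np.r_[(x-400)*.35+280,(y-300)*.35+125]
bs=np.r_[S(90,346),S(293,511)];bd=np.r_[D(474,369),D(727,532)]
for k in ((1,0),(0,1),(1,1)):
    s=least_squares(lambda c:np.r_[k[0]*(bb(proj("scene",circ(c)))-bs),k[1]*(bb(proj("side",circ(c)))-bd)],[.5,-.3]);P("plate",s.x,s.fun)
m=[plane("scene",S(*p),.003) for p in((8,403),(46,600),(393,463),(312,305))]+[plane("side",D(*p),.003) for p in((467,331),(743,346),(427,600),(750,480))]
for i,j in((1,2),(0,3),(0,1),(3,2),(4,5),(4,6),(5,7)):
    d=m[j]-m[i];P(i,j,m[i],m[j],np.linalg.norm(d),np.degrees(np.arctan2(d[1],d[0])))
for n,z,a,b in(("tumbler",0,(215,248),(389,229)),("bowl",.0,(437,298),(231,347)),("pot",0,(334,192),(410,335))):P(n,plane("scene",a,z),plane("side",b,z))
E
```

```text
[0.4899 0.2286 0.1369] 0.5486
[0.5759 0.2515 0.1368] 0.3193Traceback (most recent call last):
  File "<stdin>", line 4, in <module>
  File "<stdin>", line 2, in <lambda>
    return _wrapfunc(a, 'round', decimals=decimals, out=out)
    return _wrapit(obj, method, *args, **kwds)
    result = getattr(arr, method)(*args, **kwds)
numpy._core._exceptions._UFuncNoLoopError: ufunc 'multiply' did not contain a loop with signature matching types (dtype('<U3'), dtype('float64')) -> None
```

```bash
cat > m.py <<'E'
from h import *
P=lambda *a:print(*[x if isinstance(x,str) else np.round(x,4) for x in a])
e1=tri((371.5,182.5),(346.5,295.5));e2=tri((397.5,207.5),(299.8,297))
d=e2[0]-e1[0];P("bar",(e1[0]+e2[0])/2,np.linalg.norm(d),np.degrees(np.arctan2(d[1],d[0])))
P("clem",*tri((380,226),(322.2,325)))
th=np.linspace(0,2*np.pi,200)
circ=lambda c:np.c_[c[0]+.12*np.cos(th),c[1]+.12*np.sin(th),0*th+.024]
bb=lambda q:np.r_[q.min(0),q.max(0)]
S=lambda x,y:np.r_[x*.6+40,(y-300)*.6+225]; D=lambda x,y:np.r_[(x-400)*.35+280,(y-300)*.35+125]
bs=np.r_[S(90,346),S(293,511)];bd=np.r_[D(474,369),D(727,532)]
for k in ((1,0),(0,1),(1,1)):
    s=least_squares(lambda c:np.r_[k[0]*(bb(proj("scene",circ(c)))-bs),k[1]*(bb(proj("side",circ(c)))-bd)],[.5,-.3]);P("plate",s.x,s.fun)
m=[plane("scene",S(*p),.003) for p in((8,403),(46,600),(393,463),(312,305))]+[plane("side",D(*p),.003) for p in((467,331),(743,346),(427,600),(750,480))]
for i,j in((1,2),(0,3),(0,1),(3,2),(4,5),(4,6),(5,7)):
    d=m[j]-m[i];P(i,j,m[i],m[j],np.linalg.norm(d),np.degrees(np.arctan2(d[1],d[0])))
for n,z,a,b in(("tumbler",0,(215,248),(389,229)),("bowl",.0,(437,298),(231,347)),("pot",0,(334,192),(410,335))):P(n,plane("scene",a,z),plane("side",b,z))
E
python3 m.py
```

```text
bar [0.5329 0.24   0.1369] 0.089 14.9173
clem [0.5328 0.2401 0.0395] 0.3632
plate [ 0.5626 -0.2564] [-0.4475 -0.4872  0.4647  0.2922 -0.     -0.     -0.      0.    ]
plate [ 0.5599 -0.257 ] [-0.     -0.     -0.     -0.     -0.0551 -0.2363  0.0551  0.1786]
plate [ 0.5613 -0.2566] [-0.6119 -0.8881  0.2237 -0.2449 -0.6193 -0.2237 -0.5087  0.1953]
1 2 [ 0.7281 -0.4355  0.003 ] [ 0.6801 -0.0408  0.003 ] 0.3976 96.9465
0 3 [ 0.4451 -0.4743  0.003 ] [ 0.4008 -0.0797  0.003 ] 0.3971 96.41
0 1 [ 0.4451 -0.4743  0.003 ] [ 0.7281 -0.4355  0.003 ] 0.2857 7.8016
3 2 [ 0.4008 -0.0797  0.003 ] [ 0.6801 -0.0408  0.003 ] 0.282 7.9176
4 5 [ 0.7323 -0.4346  0.003 ] [ 0.445  -0.4748  0.003 ] 0.2901 -172.0344
4 6 [ 0.7323 -0.4346  0.003 ] [ 0.6748 -0.0419  0.003 ] 0.397 98.3222
5 7 [ 0.445  -0.4748  0.003 ] [ 0.4157 -0.2646  0.003 ] 0.2123 97.9305
tumbler [ 0.4486 -0.1177  0.    ] [ 0.4325 -0.1045  0.    ]
bowl [0.7251 0.2926 0.    ] [0.7093 0.3083 0.    ]
pot [0.3623 0.1938 0.    ] [0.3513 0.1966 0.    ]
```

Dish centre is at about (0.533, 0.240). The bar lies at 14.9° with z 0.137, 89 mm long, as it must be, and the clementine is centred. The plate is at (0.561, -0.257) and the mat's long edge at about 97.6°. The tool's x axis is at about 16°, so it already nearly lies along the bar. Moving above it.

>>> drive_tool([
  [[3.3,4,0],0],
  [[3.3,4,0],0],
  [[3.3,4,0],0],
  [[3.3,4,0],0],
  [[3.3,4,0],0],
  [[3.3,4,0],0],
  [[3.3,4,0],0],
  [[3.3,4,0],0],
  [[3.3,4,0],0],
  [[3.3,4,0],0],
], hand=0)

```text
time: 1.35
ee_pos: [0.5039, -0.1992, 0.2304]
eef_rot: [0.99, 0.14, -0.0, 0.0]
ft_force: [0.8, -0.6, -0.2]
width: 0.087
grip_force: 0.0
```

>>> drive_tool([
  [[0.3,4.9,0],0],
  [[0.3,4.9,0],0],
  [[0.3,4.9,0],0],
  [[0.3,4.9,0],0],
  [[0.3,4.9,0],0],
  [[0.3,4.9,0],0],
  [[0.3,4.9,0],0],
  [[0.3,4.9,0],0],
  [[0.3,4.9,0],0],
  [[0,0,0],-1.2],
])

```text
time: 2.6
ee_pos: [0.5286, 0.245, 0.2301]
eef_rot: [0.991, 0.133, -0.001, -0.001]
ft_force: [-0.1, -0.5, -0.4]
width: 0.087
grip_force: 0.0
```

```bash
python3 - <<'E'
from bench import r, vision
import cv2, numpy as np
from scipy.spatial.transform import Rotation as Ro
s=r.read_state(); c=vision.camera("wrist"); im=np.ascontiguousarray(c["color"][:,:,::-1])
M=np.array(c["mount"]); K=np.array(c["intrinsics"]); R=Ro.from_quat(s["eef_rot"]).as_matrix()
print(np.round(s["ee_pos"],4),np.round(s["joint_positions"],2),M.round(3).tolist(),K[0,0])
def pr(X):
    p=np.linalg.inv(M)@np.r_[R.T@(np.array(X)-s["ee_pos"]),1]; q=K@p[:3]; return q[:2]/q[2]
a=np.radians(14.9)
for k in(-.045,0,.045):
    u=pr([.533+k*np.cos(a),.240+k*np.sin(a),.147]); print(k,u.round(1)); cv2.drawMarker(im,tuple(int(v) for v in u.round()),(255,0,255),cv2.MARKER_CROSS,14,1)
cv2.imwrite("pics/w1.png",im)
E
```

```text
[0.5286 0.245  0.2301] [ 0.09  0.33 -0.74  1.55  0.22  1.36 -1.98] [[0.001, -0.964, -0.264, 0.073], [1.0, 0.0, 0.0, 0.001], [-0.0, -0.264, 0.964, -0.154], [0.0, 0.0, 0.0, 1.0]] 354.75888187769897
-0.045 [332.9 303.3]
0 [333.6 244.3]
0.045 [334.4 179.2]
```

View pics/w1.png

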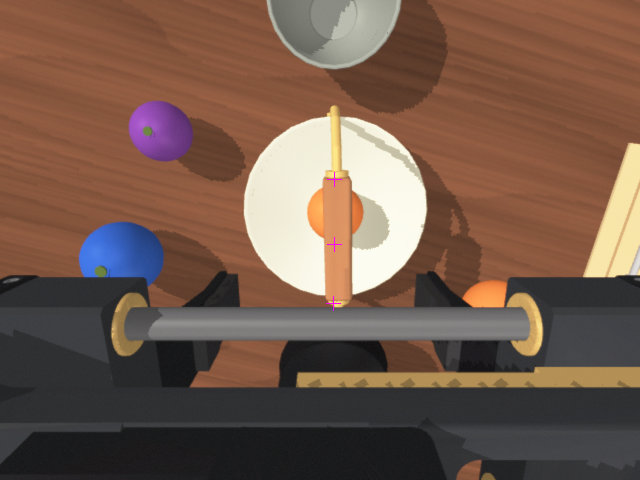

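The wrist view shows the bar from about (336,173) to (339,300). That is about 4 px right of my projection (crosses at (334,179) and (333,303)) and slightly rotated. Refining with image code.

```bash
python3 - <<'E'
import cv2, numpy as np
im=cv2.imread("pics/w1.png"); hsv=cv2.cvtColor(im,cv2.COLOR_BGR2HSV)
print(hsv[190,338],hsv[285,339],hsv[275,338],hsv[215,315],hsv[178,338],hsv[170,337],hsv[304,338])
ref=hsv[190,345].astype(int)
m=((abs(hsv[...,0].astype(int)-ref[0])<5)&(hsv[...,1]>110)&(hsv[...,1]<185)).astype(np.uint8)
m[:160]=0;m[310:]=0;m[:,:300]=0;m[:,375:]=0
for y in range(164,310,6):
    x=np.flatnonzero(m[y]); print(y,(x.min(),x.max(),len(x)) if len(x) else None,end=' ')
print(cv2.minAreaRect(np.argwhere(m)[:,::-1].astype(np.float32)))
E
```

```text
[ 12 142 218] [ 12 141 223] [ 12 141 223] [ 15 168 254] [ 13 140 200] [ 23 126 247] [ 22 129 244]
164 None 170 None 176 None 182 (np.int64(323), np.int64(350), 27) 188 (np.int64(321), np.int64(350), 30) 194 (np.int64(314), np.int64(356), 41) 200 (np.int64(310), np.int64(360), 45) 206 (np.int64(308), np.int64(362), 44) 212 (np.int64(307), np.int64(363), 48) 218 (np.int64(308), np.int64(362), 46) 224 (np.int64(310), np.int64(360), 45) 230 (np.int64(314), np.int64(356), 41) 236 (np.int64(320), np.int64(351), 32) 242 (np.int64(325), np.int64(351), 26) 248 (np.int64(325), np.int64(350), 25) 254 (np.int64(325), np.int64(350), 26) 260 (np.int64(325), np.int64(350), 26) 266 (np.int64(325), np.int64(350), 26) 272 (np.int64(325), np.int64(350), 26) 278 (np.int64(326), np.int64(350), 25) 284 (np.int64(326), np.int64(351), 26) 290 (np.int64(326), np.int64(374), 32) 296 (np.int64(300), np.int64(374), 74) 302 (np.int64(300), np.int64(374), 56) 308 None ((337.0, 241.5), (129.0, 74.0), 90.0)
```

>>> drive_tool([
  [[0.6,-0.7,0],1.2],
  [[0,0,-1],0],
  [[0,0,-1.5],0],
  [[0,0,-1.5],0],
  [[0,0,-1.5],0],
  [[0,0,-1.5],0],
  [[0,0,-1.5],0],
  [[0,0,-1],0],
  [[0,0,-1],0],
  [[0,0,0],0],
])

```text
time: 3.9
ee_pos: [0.5359, 0.2333, 0.1249]
eef_rot: [0.99, 0.14, -0.0, 0.0]
ft_force: [0.5, -0.8, 0.0]
width: 0.0867
grip_force: 0.0
```

>>> drive_tool([
  [[0,0,0],0],
  [[0,0,0],0],
  [[0,0,0],0],
  [[0,0,0],0],
  [[0,0,0],0],
  [[0,0,0],0],
  [[0,0,0],0],
  [[0,0,0],0],
  [[0,0,0],0],
  [[0,0,0],0],
], hand=1, newtons=15)

```text
time: 5.15
ee_pos: [0.5361, 0.2335, 0.1255]
eef_rot: [0.99, 0.14, -0.0, 0.0]
ft_force: [0.2, 1.6, -0.5]
width: 0.02
grip_force: 14.8
```

Grasp seated (width 20 mm). Firm the grip and lift gently.

>>> drive_tool([
  [[0,0,0],0],
  [[0,0,0],0],
  [[0,0,0.1],0],
  [[0,0,0.3],0],
  [[0,0,0.5],0],
  [[0,0,0.7],0],
  [[0,0,0.9],0],
  [[0,0,0.9],0],
  [[0,0,0.8],0],
  [[0,0,0.6],0],
], newtons=40)

```text
time: 6.4
ee_pos: [0.5363, 0.2335, 0.1742]
eef_rot: [0.99, 0.14, 0.0, 0.0]
ft_force: [-0.6, 0.8, -4.6]
width: 0.0193
grip_force: 39.7
```

>>> drive_tool([
  [[0,0,0.5],0],
  [[0,0,0.7],0],
  [[0,0,0.9],0],
  [[0,0,0.9],0],
  [[0,0,0.9],0],
  [[0,0,0.9],0],
  [[0,0,0.8],0],
  [[0,0,0.6],0],
  [[0,0,0.4],0],
  [[0,0,0.2],0],
])

```text
time: 7.65
ee_pos: [0.5362, 0.2335, 0.2417]
eef_rot: [0.99, 0.14, -0.0, 0.0]
ft_force: [-0.3, -0.5, -5.2]
width: 0.0197
grip_force: 39.7
```

```bash
python3 - <<'E'
from bench import vision
import cv2, numpy as np
f=lambda im,x,y,w,h:cv2.resize(im[y:y+h,x:x+w,::-1],(400,300),interpolation=cv2.INTER_CUBIC)
a=vision.camera("scene")["color"];b=vision.camera("side")["color"]
cv2.imwrite("pics/lift.png",np.hstack([f(a,300,110,200,150),f(b,220,220,200,150)]))
E
```

```text
(no output)
```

View pics/lift.png

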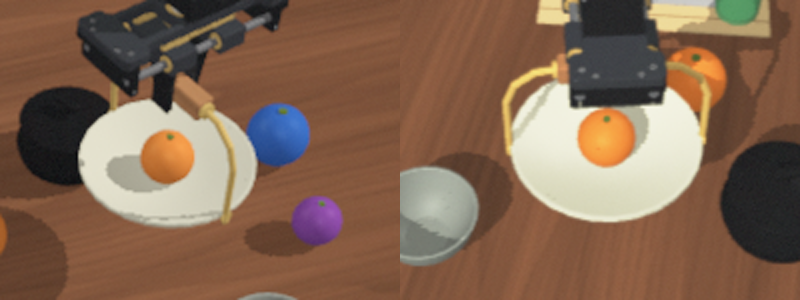

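Lifted level: the clementine sits mid-dish (about (167,157) in the left crop, (606,137) in the right), and the bowl and pot are undisturbed. Now the turn, about +81.5°.

>>> drive_tool([
  [[0,0,0.1],1],
  [[0,0,0.2],2],
  [[0,0,0.3],3],
  [[0,0,0.3],4],
  [[0,0,0.3],5],
  [[0,0,0.3],5],
  [[0,0,0.3],5],
  [[0,0,0.3],5],
  [[0,0,0.2],5],
  [[0,0,0.1],5],
])

```text
time: 9.0
ee_pos: [0.5363, 0.2334, 0.2658]
eef_rot: [0.882, 0.472, 0.0, 0.0]
ft_force: [-0.8, 1.1, -4.4]
width: 0.0193
grip_force: 39.7
```

>>> drive_tool([
  [[0,0,0],5],
  [[0,0,0],5],
  [[0,0,0],5],
  [[0,0,0],5],
  [[0,0,0],5],
  [[0,0,0],5],
  [[0,0,0],4],
  [[0,0,0],3],
  [[0,0,0],2.5],
  [[0,0,0],2],
])

```text
time: 10.25
ee_pos: [0.5363, 0.2334, 0.2656]
eef_rot: [0.658, 0.753, 0.0, 0.0]
ft_force: [0.1, 0.0, -5.2]
width: 0.0199
grip_force: 39.7
```

>>> drive_tool([
  [[0,0,0],0],
  [[0,-0.3,0],0],
  [[0,-0.7,0],0],
  [[0.1,-1.1,0],0],
  [[0.1,-1.5,0],0],
  [[0.1,-1.8,0],0],
  [[0.1,-2,0],0],
  [[0.1,-2,0],0],
  [[0.1,-2,0],0],
  [[0.1,-2,0],0],
])

```text
time: 11.5
ee_pos: [0.5432, 0.0975, 0.2656]
eef_rot: [0.659, 0.752, -0.0, 0.0]
ft_force: [0.2, -0.4, -3.7]
width: 0.0196
grip_force: 39.7
```

>>> drive_tool([
  [[0.1,-2,0],0],
  [[0.1,-2,0],0],
  [[0.1,-2,0],0],
  [[0.1,-2,0],0],
  [[0.1,-2,0],0],
  [[0.1,-2,0],0],
  [[0.1,-2,0],0],
  [[0.1,-2,0],0],
  [[0.1,-2,0],0],
  [[0.1,-2,0],0],
])

```text
time: 12.75
ee_pos: [0.5533, -0.1019, 0.2655]
eef_rot: [0.659, 0.752, 0.0, -0.0]
ft_force: [0.3, -0.5, -4.1]
width: 0.0198
grip_force: 39.7
```

>>> drive_tool([
  [[0.1,-2,0],0],
  [[0.1,-2,0],0],
  [[0.1,-2,0],0],
  [[0.1,-2,0],0],
  [[0.1,-2,0],0],
  [[0.1,-1.8,0],0],
  [[0.1,-1.5,0],0],
  [[0,-1.1,0],0],
  [[0,-0.7,0],0],
  [[0,-0.3,0],0],
])

```text
time: 14.0
ee_pos: [0.5603, -0.2546, 0.2656]
eef_rot: [0.659, 0.752, 0.0, -0.0]
ft_force: [0.8, 0.5, -5.3]
width: 0.0195
grip_force: 39.7
```

>>> drive_tool([
  [[0,0,0],0],
  [[0,0,-0.3],0],
  [[0,0,-0.5],0],
  [[0,0,-0.7],0],
  [[0,0,-0.8],0],
  [[0,0,-0.7],0],
  [[0,0,-0.5],0],
  [[0,0,-0.3],0],
  [[0,0,0],0],
  [[0,0,0],0],
])

```text
time: 15.25
ee_pos: [0.5604, -0.2546, 0.2278]
eef_rot: [0.659, 0.752, 0.0, 0.0]
ft_force: [0.3, 0.3, -4.6]
width: 0.0194
grip_force: 39.7
```

```bash
python3 - <<'E'
from bench import vision,r
import cv2, numpy as np
f=lambda im,x,y,w,h:cv2.resize(im[y:y+h,x:x+w,::-1],(400,300),interpolation=cv2.INTER_CUBIC)
a=vision.camera("scene")["color"];b=vision.camera("side")["color"]
cv2.imwrite("pics/end.png",np.hstack([f(a,20,140,280,210),f(b,260,60,200,150)]))
s=r.read_state();print(s["ee_pos"],s["time"])
from h import *
x,y=s["ee_pos"][:2]; z=s["ee_pos"][2]-.125
print(proj("scene",[x,y,z+.038]),proj("side",[x,y,z+.038]))
E
```

```text
[ 0.56034133 -0.25455771  0.2278305 ] 15.35
[[142.56321027 261.0172469 ]] [[352.41222936 141.13770984]]
```

View pics/end.png

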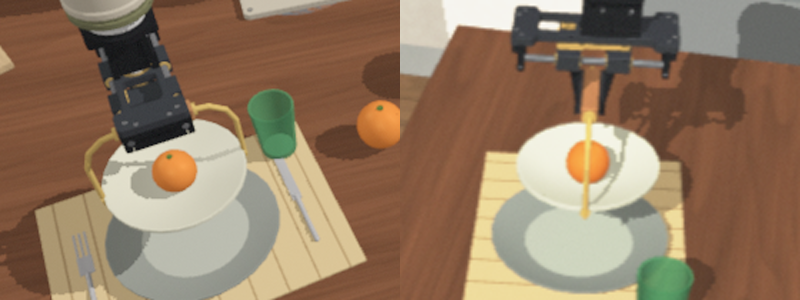

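The clementine is in the middle: scene (141.8,259.7) against the predicted (142.6,261.0), and side (353.5,141.0) against (352.4,141.1). The dish is level over the plate with its foot at about 0.10 m. I'll let it settle and hand in.

>>> drive_tool([
  [[0,0,0],0],
  [[0,0,0],0],
  [[0,0,0],0],
  [[0,0,0],0],
  [[0,0,0],0],
  [[0,0,0],0],
  [[0,0,0],0],
  [[0,0,0],0],
  [[0,0,0],0],
  [[0,0,0],0],
])

```text
time: 16.6
ee_pos: [0.5602, -0.2545, 0.2276]
eef_rot: [0.659, 0.752, 0.0, 0.0]
ft_force: [0.2, -0.2, -4.6]
width: 0.0196
grip_force: 39.7
```

```bash
python3 -c "
from bench import r
print(r.close_job())"
```

```text
the job is handed in; nothing more can be done
None
```

I handed the job in at about 17 s with the dish held level over the dinner plate, foot about 10 cm up, bar along the mat's long edges and the clementine in the middle; the hand-in returned no verdict.

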